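# Load a toy wheel in the screen press and hold the sprung screen ready

### The arm

A 7-joint arm with a two-finger parallel gripper is mounted at the origin on a cart in front of the work surface, level with it; the furniture and walls round the work are solid. World frame = base frame: x ahead of the robot, y to its left, z up, the work surface at z = 0. Lengths are in mm, angles in degrees, forces in N, time in s.
With the tool pointing down it reaches from about 400 to 900 mm from the base axis. Payload 5.5 kg.
Tool frame: the origin (TCP) lies on the front face of the gripper's body, between the roots of the fingers; the fingertips stand 73 mm ahead of it and the grasp point (between the pads) lies 54 mm ahead of it; z points along the fingers, y is the line along which they close (so a half turn about z gives the same grasp; the last joint's range is limited). The gripper opens to 85 mm and grips with 20 to 120 N. Pads are 22 mm wide; open, the fingers measure 114 mm over their backs; the gripper's body (76 mm by 85 mm) begins 54 mm behind the grasp point. The pads swing forward as they close: fully open they stand 13 mm farther back than shut.
Start: joints at [-60.837, 28.699, -24.465, 88.831, 12.651, 65.22, -12.049], TCP at [158.13, 630.471, 303.91] pointing down, gripper open.
Joint ranges: [-164.97, 164.97], [-17.58, 116.51], [-87.97, 89.64], [11.32, 138.91], [-80.73, 260.73], [10.89, 115.49], [-147.41, 147.41]. Speed limits (degrees/s): [147.25, 147.25, 180, 180, 180, 180, 180].

### API

Orientations are given as a 3x3 rotation matrix whose columns are the frame's x, y, z axes.
In Python, from bench import ctrl gives the robot as it stands.
- The arm moves only by the shell command python3 -m jog 'ROWS' [FORCE]. ROWS is a JSON object of lists of equal length, an entry for each row: "jaw": the opening, from 0 (shut) to 1 (fully open); "delta_pos": the shift along the tool's x, y, z in units of 25 mm (1.0 is 25 mm), a list of three; "twist": the turn, a rotation vector about the tool's x, y, z in units of 5 degrees (1.0 is 5 degrees), a list of three. A call has 1 to 10 rows; each row is the pose to reach, as a shift and turn from the pose commanded when the call began, along the tool's axes at that moment; what a row does not reach only later rows make up. A row lasts 1/12 s, in which the tool goes at most 41.7 mm and 7.16 degrees, less where a joint would pass 70% of its speed; a pose out of reach is approached as far as the arm can. A call with a gripper value outside its range is refused whole. The fingers move at their own pace and stop on an object; FORCE is the grip in N (left out, the last holds). Time passes only in rows, so rows that repeat a pose let the fingers close. It gives the time, the measured TCP pose, the force, the opening and the grip force at its end, in the units of the state.
- ctrl.get_obs(): the state, without advancing time (a new reading comes with each control period).
- ctrl.snapshot(name): name is "scene" or "top" or "wrist"; returns a dict with "img" (480x640x3 uint8, blue, green, red), "vfov" (degrees; the focal length in pixels is half the picture's height over the tangent of half this angle, whatever the lens; pixels are square), "cx", "cy" (the principal point, pixels), "R" (3x3) and "t" (3): a world point X has camera coordinates R X + t; the wrist camera has in their place "tool_from_camera" (4x4, takes a point from camera to tool coordinates, whose origin is the TCP and whose axes are the flange's). Camera axes: x right, y down, z forward; pixel columns grow to the right and rows downward; lengths in mm; the calibration is good to about 2 mm. A picture is of the moment at which its call begins: read the wrist's pose just before it. There is no depth.
- ctrl.close_job(): hands the job in; it is judged then, once.
The state is a dict: "time": time; "joint_positions": joint angles; "joint_vel": joint speeds; "tau": joint torques, N m; "position": TCP position; "tool_rot": TCP orientation; "ft_force": force on the tool from outside, world axes, zero at the start; "torque": the same for the moment, N m; "opening": finger opening in mm; "gripper_force": force on a finger pad.
Only numpy, scipy, OpenCV 4.12 (cv2) and the standard library are available. Lean on these libraries where they do the work, as an engineer would, in place of code of your own. Each camera call takes 0.05 s, during which the arm holds its last target. There are 200 camera calls.

### The job

Raise the screen of the little screen press past its balance point, so that its springs hold it open by themselves; then slip the wooden toy wheel that goes fully down over the register pin flat onto the bed, and put the other wheel, which is bored too small and stops on top of the pin, in the wicker basket. With both wheels sorted, take the screen again, bring it down to just below its balance point (a few degrees lower, where it would sink shut if let go) and finish holding it there, still and without letting go, ready for the printer. Leave the squeegee, the two type blocks and the eraser where they are.

Things in the scene. Friction and masses are not known exactly. Their poses are not given: they have to be found in the camera images.
- press: Bench screen press, fixed to the table: plywood base 224 x 220 mm with a wooden-framed screen over it. Origin under the base at table height; x runs from the lever end to the hinge end (away from the robot at yaw 0), y along the hinge to the left, z up. Top of base 22 mm, grey print bed 34 mm above the table (bed 116 x 150 mm, centred on the origin).
- screen (a joint): Hinge of the screen, rad: 0 shut (level, 2 mm above where a loaded wheel ends), grows as the ball end rises, stop at 1.5. Coil springs at the hinge work against its weight: it balances at 0.80 rad (46 degrees). Below that it sinks shut by itself, above it the springs carry it up to the stop. Ball force to move it: 0.6 N up at 0, 1.6 N down at 1.5; slow movement, damping 0.25 N m s/rad.
- screen_hinge (a point): Middle of the screen's hinge axis, 62 mm above the table; the axis runs along the press's y. The shut screen reaches from 27 to 165 mm before it, 190 mm wide, 18 mm thick; its clamp bar and two knobs by the hinge stand up to 26 mm above its centre plane.
- lever_ball (a point): Centre of the black ball, 30 mm across, at the end of the screen's steel lever (9 mm rod). 215 mm from the hinge axis, 62 mm above the table when shut, 277 mm when fully open; the last 50 mm of lever and ball stand clear in front of the frame, so that the ball can be pinched along the press's y and swivels in the grip as the screen turns.
- register_pin (a point): Foot of the steel register pin at the level of the print bed, 34 mm above the table. Pin 11 mm across, 13 mm high, its top 4 mm tapering to 5 mm. It lies under the shut screen, 112 mm from the hinge axis; reached from above when the screen stands open.
- wheel_1_centre (a point): Centre of a turned wooden toy wheel, 44 mm across, 16 mm thick, lying flat on the table, with an axle hole through it. z along the hole. Of the two wheels one has a 14 mm hole and fits the pin, the other a 9 mm hole and stops at least 10 mm too high; in a start either may lie in either place. Seated flat its centre is 8 mm above the bed.
- wheel_2_centre (a point): Centre of the other wooden toy wheel, the same outside: 44 mm across, 16 mm thick, lying flat, hole either 14 or 9 mm (see the first wheel).
- basket: Dark oblong wicker basket, 108 x 125 x 60 mm, open on top, for rejects; loose, 0.4 kg. Origin at the centre of its underside, z up, long side along y. Inside about 60 x 84 mm (its middle lies 3 mm to -x of the origin), floor 12 mm and rim 62 mm above the origin.
- squeegee: Bystander: wooden squeegee with a black rubber blade, 90 x 150 x 22 mm, on the purple folder to the right.
- type_0: Bystander: standing wood type block, 27 x 41 x 52 mm, at the left behind the basket.
- type_1: Bystander: wood type block lying, 40 x 27 x 27 mm, behind the wheels.
- eraser: Bystander: eraser, 21 x 46 x 12 mm, lying between the two wheels; grasp the wheels along the table's y to clear it.

How it is judged:
By the outcome, as a careful person would: the job done as asked, in the order asked, and still so for the second after the job is handed in, while the arm keeps its last pose, push and grip.
It also fails if it takes over 72 s, if anything falls off the work surface, if the arm or the gripper's body presses on something with over 40 N, if the wrist force passes 120 N, or if a joint passes its speed limit or range.

## Working session

There is one attempt and no reset: what is moved stays moved. The work goes in short steps, Python scripts to look and compute and a shell command to move; the robot and the scene stay as the last step left them, time stands still between calls to the robot, and variables do not carry over. Pictures are saved under pics/ and viewed, at most 10 in all, crops included, and the job is handed in when it is done.

```bash
ls; mkdir -p pics
cat > h.py <<'E'
import numpy as np, cv2
from bench import ctrl
def K(s):
    f=240/np.tan(np.radians(s["vfov"])/2); return f
def proj(s,X,obs=None):
    R,t=cam(s,obs); p=R@np.array(X,float)+t; f=K(s); return np.array([s["cx"]+f*p[0]/p[2], s["cy"]+f*p[1]/p[2]])
def cam(s,obs=None):
    if "R" in s: return np.array(s["R"]),np.array(s["t"]).ravel()
    T=np.array(s["tool_from_camera"]); W=np.eye(4); W[:3,:3]=obs["tool_rot"]; W[:3,3]=obs["position"]
    M=np.linalg.inv(W@T); return M[:3,:3],M[:3,3]
def onplane(s,u,v,z,obs=None):
    R,t=cam(s,obs); f=K(s); d=R.T@np.array([(u-s["cx"])/f,(v-s["cy"])/f,1]); c=-R.T@t
    return c+d*(z-c[2])/d[2]
E
python3 - <<'E'
from h import *
o=ctrl.get_obs(); print({k:np.round(v,3).tolist() for k,v in o.items()})
for n in("scene","top"):
    s=ctrl.snapshot(n); cv2.imwrite(f"pics/{n}0.png",s["img"]); R,t=cam(s); print(n,s["vfov"],s["cx"],s["cy"],np.round(-R.T@t),np.round(R,2).tolist())
E
```

```text
pics
{'time': 0.0, 'joint_positions': [-60.835, 28.755, -24.452, 88.893, 12.651, 65.22, -12.048], 'joint_vel': [0.117, 0.004, -0.079, 0.05, 0.089, -0.022, -0.065], 'tau': [0.001, -56.95, -5.816, -28.095, 0.011, 0.012, -0.0], 'position': [158.107, 629.895, 302.829], 'tool_rot': [[-0.97, 0.243, -0.001], [0.243, 0.97, -0.002], [0.0, -0.002, -1.0]], 'ft_force': [-0.341, -0.559, 0.046], 'torque': [0.053, -0.023, -0.013], 'gripper_force': 0.0, 'opening': 85.452}
scene 50.2623603096239 321.65428947626935 234.81215591772397 [-251. -697.  770.] [[0.66, -0.75, 0.01], [-0.42, -0.37, -0.83], [0.63, 0.54, -0.56]]
top 55.131063121271765 318.4548871584946 237.84411674331193 [ 390.  -27. 1166.] [[-0.01, -1.0, 0.0], [-0.99, 0.01, -0.15], [0.15, -0.01, -0.99]]
```

View pics/top0.png

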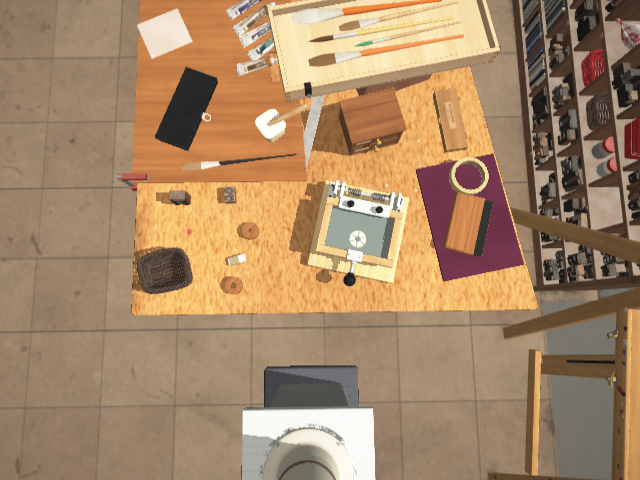

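View pics/scene0.png

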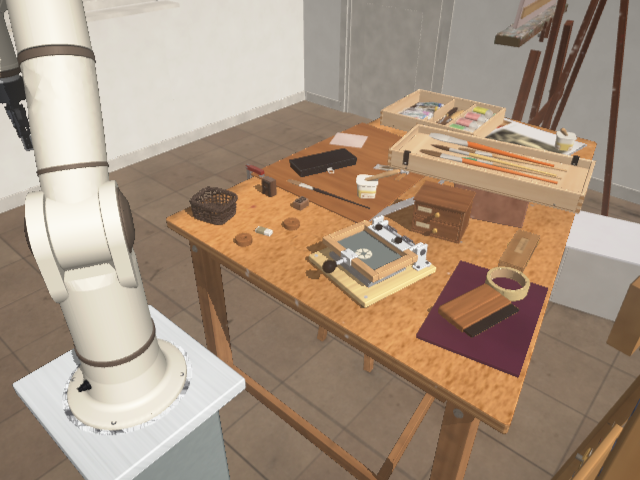

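The top view shows the black ball at (349,280), wheels at about (249,231) and (233,285), the eraser at (236,259), the basket at (165,271) and the pin/lever near (358,240). The scene view has the ball at (330,267) and the wheels at (243,239) and (291,223). Next I'll refine these by colour.

Run:
```python
from h import *
s=ctrl.snapshot("top"); c=ctrl.snapshot("scene")
def blob(im,x0,x1,y0,y1,f):
    m=f(im[y0:y1,x0:x1].astype(int)).astype(np.uint8)
    n,l,st,ce=cv2.connectedComponentsWithStats(m); i=1+np.argmax(st[1:,4]); return ce[i]+[x0,y0],st[i]
dark=lambda a:a.max(2)<60
b,st=blob(s["img"],335,362,268,292,dark);print("ball top",b,st)
b2,st2=blob(c["img"],318,342,256,280,dark);print("ball scene",b2,st2)
# triangulate
def ray(s,p):
    R,t=cam(s);f=K(s);d=R.T@np.array([(p[0]-s["cx"])/f,(p[1]-s["cy"])/f,1]);return -R.T@t,d/np.linalg.norm(d)
def tri(p,q):
    c1,d1=ray(s,p);c2,d2=ray(c,q);A=np.array([d1,-d2]).T;x=np.linalg.lstsq(A,c2-c1,rcond=None)[0]
    P,Q=c1+d1*x[0],c2+d2*x[1];return (P+Q)/2,np.linalg.norm(P-Q)
print("ball",tri(b,b2),onplane(s,*b,62),onplane(c,*b2,62))
hsv=lambda im:cv2.cvtColor(im.astype(np.uint8),cv2.COLOR_BGR2HSV).astype(int)
for n,(x,y) in {"wA":(249,231),"wB":(233,285)}.items():
    for xx in (0,): print(n,hsv(s["img"][y-1:y+1,x+5:x+7])[0].tolist(), hsv(s["img"][y:y+1,x+14:x+16])[0].tolist())
print(onplane(s,249,231,12),onplane(s,233,285,12),"scene",onplane(c,291,223,12),onplane(c,243,239,12))
print("basket",onplane(s,165,271,45)); print("eraser",onplane(s,236,259,12))
t=s["img"]
a=cv2.resize(t[170:300,300:415],None,fx=5,fy=5,interpolation=cv2.INTER_CUBIC)
a=a[:600]; d=cv2.resize(t[210:300,130:270],None,fx=4.5,fy=4.5,interpolation=cv2.INTER_CUBIC)
cv2.imwrite("pics/p1.png",a);cv2.imwrite("pics/p2.png",d)
print(a.shape,d.shape)
```

```text
ball top [349.10091743 279.11926606] [  9   5  11  13 109]Traceback (most recent call last):
  File "<stdin>", line 8, in <module>
  File "<stdin>", line 5, in blob
    return _wrapfunc(a, 'argmax', axis=axis, out=out, **kwds)
    return bound(*args, **kwds)
ValueError: attempt to get argmax of an empty sequence
```

Run:
```python
from h import *
s=ctrl.snapshot("top"); c=ctrl.snapshot("scene")
def blob(im,x0,x1,y0,y1,f):
    m=f(im[y0:y1,x0:x1].astype(int)).astype(np.uint8)
    n,l,st,ce=cv2.connectedComponentsWithStats(m); i=1+np.argmax(st[1:,4]); return ce[i]+[x0,y0],st[i]
b,st=blob(s["img"],335,362,268,292,lambda a:a.max(2)<60)
b2,st2=blob(c["img"],318,342,256,280,lambda a:a.max(2)<100);print("ball",b,st,b2,st2)
print("ball",onplane(s,*b,62),onplane(c,*b2,62))
t=s["img"]
for n,(x,y) in {"wA":(249,231),"wB":(233,285)}.items():
    m=lambda a:(a[...,2]-a[...,0]>20)&(a[...,2]<185)
    p,st=blob(t,x-16,x+16,y-16,y+16,m);print(n,p,st,onplane(s,*p,12))
print("scene",onplane(c,291,223,12),onplane(c,243,239,12))
p,st=blob(t,130,205,235,305,lambda a:a.max(2)<110);print("basket",p,st,onplane(s,*p,45)); print("eraser",onplane(s,236,259,12))
a=cv2.resize(t[175:295,300:415],None,fx=5,fy=5,interpolation=cv2.INTER_CUBIC)
d=cv2.resize(t[210:300,130:270],None,fx=5,fy=5,interpolation=cv2.INTER_CUBIC)
cv2.imwrite("pics/p1.png",a);cv2.imwrite("pics/p2.png",d)
```

```text
ball [349.08333333 279.11111111] [  9   5  11  13 108] [329.02836879 265.96453901] [  4   4  15  13 141]
ball [ 458.01349472 -106.2114915    62.        ] [ 457.57712264 -107.19539793   62.        ]
wA [242.3908046  231.63218391] [ 4  8 21 17 87] [585.44980602 158.56341263  12.        ]
wB [223.93670886 283.98734177] [ 3  8 12 16 79] [453.43480053 203.25534278  12.        ]
scene [585.14121964 137.40232419  12.        ] [446.15837053 177.226046    12.        ]
basket [163.78263131 270.80967239] [   6   13   56   46 1923] [485.7271027  343.60803586  45.        ]
eraser [515.74826869 173.92511724  12.        ]
```

View pics/p1.png

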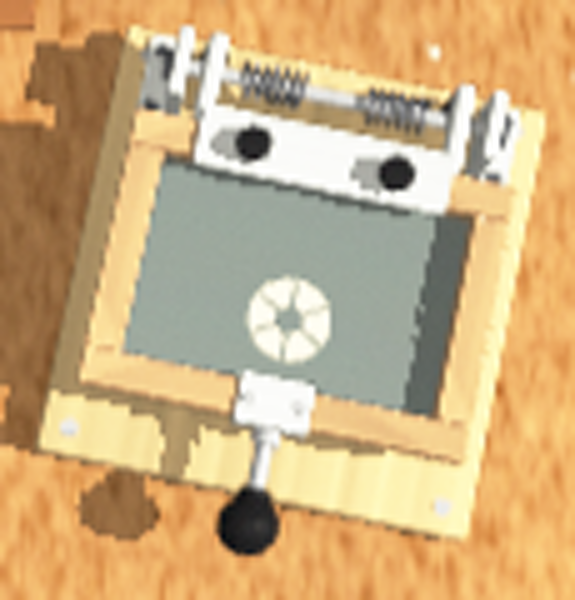

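View pics/p2.png

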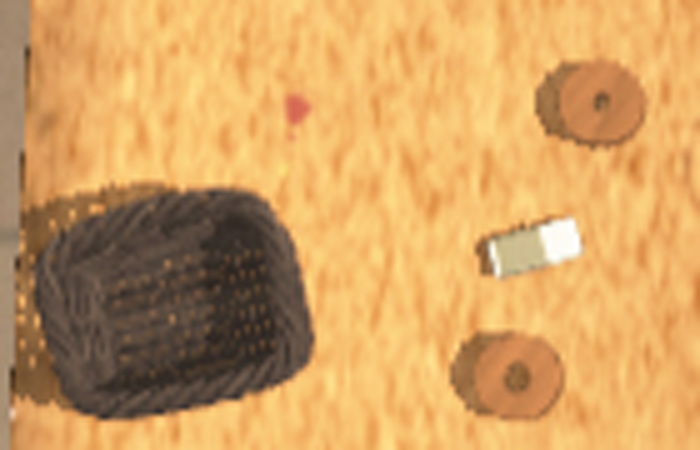

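Crop p1 shows the shut press: ball at (248,520), knobs at (253,142) and (397,172), base front corners at (38,452) and (467,538), so yaw is about -12°. In p2 the near wheel at (518,377) has the larger hole and fits the pin. The far one at (602,103) has the small hole, and the basket is at about (175,305). The gripper is already nearly aligned with the press, so I'll start moving.

```bash
python3 -m jog '{"jaw":[1,1,1,1,1,1,1,1,1,1],"delta_pos":[[-1.5,-1.5,0],[-3,-3,0],[-4.2,-4.2,0],[-5.4,-5.4,0],[-6.6,-6.6,0],[-7.8,-7.8,0],[-9,-9,0],[-10.2,-10.2,0],[-11.4,-11.4,0],[-12.6,-12.6,0]],"twist":[[0,0,0],[0,0,0],[0,0,0],[0,0,0],[0,0,0],[0,0,0],[0,0,0],[0,0,0],[0,0,0],[0,0,0]]}' 40
python3 - <<'E'
from h import *
s=ctrl.snapshot("top")
P=lambda x,y,z:onplane(s,300+x/5,175+y/5,z)
k1,k2=P(253,142,88),P(397,172,88); c1,c2=P(38,452,22),P(467,538,22)
ball=np.array([457.8,-106.7,62])
for a,b in((k1,k2),(c1,c2)): d=a-b; print(np.linalg.norm(d),"yaw",np.degrees(np.arctan2(-d[0],d[1])))
mk=(k1+k2)/2; d=mk-ball; print("ball->knobs",mk,np.hypot(*d[:2]),np.degrees(np.arctan2(d[1],d[0])))
mc=(c1+c2)/2; print("front mid",mc)
d=P(289,318,50)-ball; print("star z50",P(289,318,50),np.hypot(*d[:2]),np.degrees(np.arctan2(d[1],d[0])))
Q=lambda x,y,z:onplane(s,130+x/5,210+y/5,z)
print("B",Q(518,377,16),"A",Q(602,103,16))
print("basket rim",[Q(*p,62).round() for p in((37,290),(312,345),(75,405),(240,190),(175,300))])
o=ctrl.get_obs();print(o["joint_positions"],np.round(o["tool_rot"],3).tolist())
E
```

```text
time: 1.13
position: [372.9, 271.2, 304.3]
tool_rot: [[-0.97, 0.243, 0.001], [0.243, 0.97, 0.001], [-0.001, 0.001, -1.0]]
ft_force: [1.3, -0.2, 0.6]
opening: 85.5
gripper_force: 0.0
70.4270773575294 yaw -12.839559795911121
217.35925952734416 yaw -12.172119762781556
ball->knobs [ 629.87235919 -146.80287171   88.        ] 176.68372057462156 -13.119070543915903
front mid [ 473.17431731 -112.67929747   22.        ]
star z50 [ 557.72478432 -130.95002567   50.        ] 102.82522194035586 -13.640985565040156
B [449.36362706 178.37295691  16.        ] A [587.14390221 137.66244082  16.        ]
basket rim [array([492., 401.,  62.]), array([464., 269.,  62.]), array([437., 381.,  62.]), array([539., 306.,  62.]), array([486., 335.,  62.])]
[-24.22948222   8.04792756 -15.35437884 115.26238658   2.87760922
  57.07743852  34.3409578 ] [[-0.967, 0.253, 0.002], [0.253, 0.967, -0.005], [-0.003, -0.004, -1.0]]
```

```bash
python3 -m jog '{"jaw":[1,1,1,1,1,1,1,1,1,1],"delta_pos":[[-0.8,-1.5,0],[-1.6,-3,0],[-2.4,-4.5,0.5],[-3.2,-6,1],[-4,-7.5,1.6],[-4.8,-9,2.2],[-5.6,-10.5,2.8],[-6.3,-12,3.5],[-6.8,-13.2,4.2],[-6.97,-13.84,4.96]],"twist":[[0,0,0],[0,0,0],[0,0,0],[0,0,0],[0,0,0],[0,0,0],[0,0,0],[0,0,0],[0,0,0],[0,0,0]]}'
python3 -m jog '{"jaw":[1],"delta_pos":[[0,0,0]],"twist":[[0,0,0]]}'
python3 - <<'E'
from h import *
o=ctrl.get_obs(); s=ctrl.snapshot("wrist"); cv2.imwrite("pics/w1.png",s["img"]); print(o["position"],proj(s,[457.8,-106.7,62],o),np.round(s["tool_from_camera"],2).tolist())
E
```

```text
time: 2.02
position: [459.1, -108.0, 180.7]
tool_rot: [[-0.97, 0.245, 0.005], [0.245, 0.97, -0.002], [-0.005, -0.0, -1.0]]
ft_force: [0.5, 0.3, -0.0]
opening: 85.4
gripper_force: 0.0
time: 2.1
position: [454.9, -111.3, 176.2]
tool_rot: [[-0.968, 0.251, -0.005], [0.252, 0.968, -0.002], [0.005, -0.004, -1.0]]
ft_force: [-0.4, 0.9, 0.0]
opening: 85.1
gripper_force: 0.0
[ 454.90892754 -111.31519573  176.21220404] [326.95845201 271.4629938 ] [[-0.0, -0.96, -0.28, 70.9], [1.0, -0.0, -0.0, 0.38], [0.0, -0.28, 0.96, -70.46], [0.0, 0.0, 0.0, 1.0]]
```

View pics/w1.png

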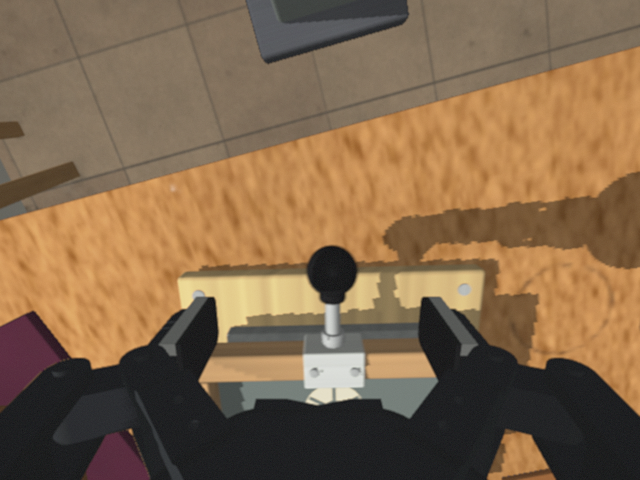

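The wrist view has the ball at (331,270), against a predicted (327,271), so the estimate holds. I'll descend and pinch.

```bash
python3 -m jog '{"jaw":[1,1,1,1,0.2,0.2,0.2,0.2,0.2,0.2],"delta_pos":[[0,0,1],[0,0,2],[0,0,2.6],[0,0,2.6],[0,0,2.6],[0,0,2.6],[0,0,2.6],[0,0,2.6],[0,0,2.6],[0,0,2.6]],"twist":[[0,0,0],[0,0,0],[0,0,0],[0,0,0],[0,0,0],[0,0,0],[0,0,0],[0,0,0],[0,0,0],[0,0,0]]}' 50
python3 -m jog '{"jaw":[0.2,0.2],"delta_pos":[[0,0,0],[0,0,0]],"twist":[[0,0,0],[0,0,0]]}'
```

```text
time: 2.98
position: [457.8, -105.1, 115.8]
tool_rot: [[-0.97, 0.243, 0.002], [0.243, 0.97, -0.0], [-0.002, 0.0, -1.0]]
ft_force: [-1.0, -0.7, 4.5]
opening: 27.6
gripper_force: 48.9
time: 3.15
position: [457.8, -105.1, 115.6]
tool_rot: [[-0.97, 0.243, 0.002], [0.243, 0.97, -0.0], [-0.002, 0.0, -1.0]]
ft_force: [-0.8, 0.1, 5.9]
opening: 27.4
gripper_force: 48.9
```

```bash
python3 -m jog '{"jaw":[0.2,0.2,0.2,0.2,0.2,0.2,0.2,0.2,0.2,0.2],"delta_pos":[[-0.03,0,-0.75],[-0.13,0,-1.49],[-0.29,0,-2.23],[-0.52,0.01,-2.94],[-0.81,0.02,-3.63],[-1.15,0.02,-4.3],[-1.56,0.03,-4.93],[-2.01,0.04,-5.53],[-2.52,0.05,-6.08],[-3.07,0.06,-6.59]],"twist":[[0,0,0],[0,0,0],[0,0,0],[0,0,0],[0,0,0],[0,0,0],[0,0,0],[0,0,0],[0,0,0],[0,0,0]]}'
python3 -m jog '{"jaw":[0.2,0.2,0.2,0.2,0.2,0.2,0.2,0.2],"delta_pos":[[-0.6,0.01,-0.45],[-1.23,0.02,-0.86],[-1.9,0.03,-1.2],[-2.59,0.04,-1.49],[-3.3,0.06,-1.72],[-4.04,0.08,-1.88],[-4.48,0.1,-1.95],[-4.48,0.1,-1.95]],"twist":[[0,0,0],[0,0,0],[0,0,0],[0,0,0],[0,0,0],[0,0,0],[0,0,0],[0,0,0]]}'
python3 - <<'E'
from h import *
s=ctrl.snapshot("scene"); cv2.imwrite("pics/s2.png",s["img"])
E
```

```text
time: 3.98
position: [531.4, -122.1, 279.5]
tool_rot: [[-0.97, 0.243, -0.002], [0.243, 0.97, 0.001], [0.002, 0.0, -1.0]]
ft_force: [3.5, -1.0, -8.1]
opening: 26.9
gripper_force: 49.7
time: 4.65
position: [642.6, -147.8, 327.9]
tool_rot: [[-0.97, 0.244, 0.001], [0.244, 0.97, -0.001], [-0.001, -0.0, -1.0]]
ft_force: [1.2, -0.7, 0.3]
opening: 26.9
gripper_force: 50.6
```

View pics/s2.png

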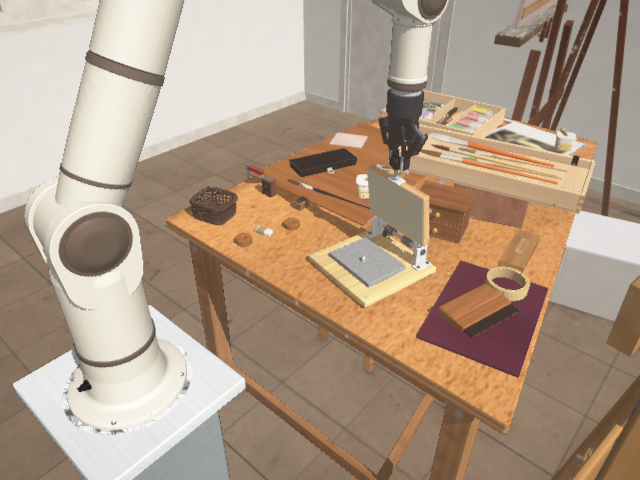

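The screen stands upright in the gripper's hold, and the bed and pin at (364,258) are clear. Releasing it now.

```bash
python3 -m jog '{"jaw":[0.5,1,1,1,1,1,1,1,1,1],"delta_pos":[[0,0,0],[0,0,0],[0,0,0],[0,0,0],[0,0,-0.8],[0,0,-1.8],[0,0,-3],[0,0,-3.5],[0.8,0,-3.5],[2.2,0,-3.5]],"twist":[[0,0,0],[0,0,0],[0,0,0],[0,0,0],[0,0,0],[0,0,0],[0,0,0],[0,0,0],[0,0,0],[0,0,0]]}'
python3 - <<'E'
from h import *
s=ctrl.snapshot("scene"); t=ctrl.snapshot("top")
# pin: bright/any spot on grey bed near predicted; wheel holes
c=s["img"]; 
e=np.array([.975,-.222]); 
print("pin pred scene",proj(s,[558.2,-129.6,47]),proj(s,[558.2,-129.6,34]),"top",proj(t,[558.2,-129.6,47]))
a=cv2.resize(c[225:300,320:420],None,fx=4,fy=4,interpolation=cv2.INTER_CUBIC)
b=cv2.resize(t["img"][205:280,305:405],None,fx=4,fy=4,interpolation=cv2.INTER_CUBIC)
cv2.imwrite("pics/pin.png",np.hstack([a,b]))
H=np.array([667.5,-154.,62]); print("ball86 scene",proj(s,H+[-.975*15,.222*15,214.5]),"ball75",proj(s,H+[-.975*55,.222*55,208]))
x,y=proj(s,H+[-15,3,214.5]).astype(int); m=(c[y-30:y+30,x-30:x+30].max(2)<60); 
n,l,st,ce=cv2.connectedComponentsWithStats(m.astype(np.uint8)); print([(ce[i]+[x-30,y-30],st[i,2:]) for i in range(1,n) if st[i,4]>15])
E
```

```text
time: 5.53
position: [589.3, -133.9, 416.3]
tool_rot: [[-0.97, 0.243, 0.003], [0.243, 0.97, -0.001], [-0.003, -0.0, -1.0]]
ft_force: [-0.2, -0.3, 0.4]
opening: 85.3
gripper_force: 0.0
pin pred scene [363.4535728  255.51578416] [363.16926281 259.88232872] top [357.13820509 238.59944844]
ball86 scene [402.18492354 157.36013238] ball75 [388.58473801 164.63123862]
[]
```

View pics/pin.png

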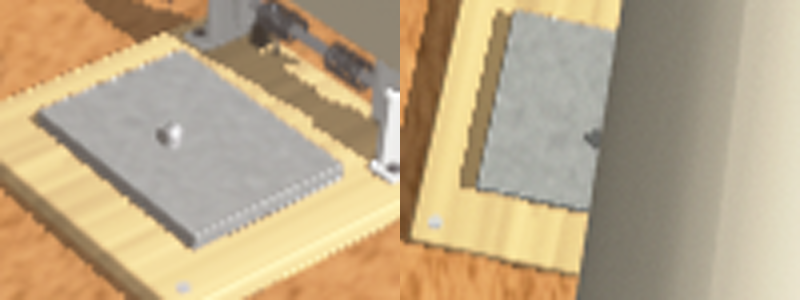

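In the crop the pin tip is at about (364,257) in the full scene image, against a predicted (363.5,255.5), so it agrees. I'll go above the near wheel and check it with the wrist camera.

```bash
python3 -m jog '{"jaw":[1,1,1,1,1,1,1,1,1,1],"delta_pos":[[1,1.2,0],[2,2.5,0.5],[3,3.7,1.5],[4,5,2.5],[5,6.2,3.5],[6,7.4,4.5],[6.8,8.4,5.5],[7.6,9.4,6.6],[8.2,10.3,7.7],[8.46,10.74,8.9]],"twist":[[0,0,0],[0,0,0],[0,0,0],[0,0,0],[0,0,0],[0,0,0],[0,0,0],[0,0,0],[0,0,0],[0,0,0]]}'
python3 -m jog '{"jaw":[1,1],"delta_pos":[[0,0,1],[0,0,1]],"twist":[[0,0,0],[0,0,0]]}'
cat > wh.py <<'E'
from h import *
import sys
o=ctrl.get_obs(); s=ctrl.snapshot("wrist"); g=np.array(eval(sys.argv[1])); im=s["img"]
c=proj(s,g,o); print("pos",np.round(o["position"],1),"pred",c)
cv2.imwrite("pics/"+sys.argv[2],im)
x,y=c.astype(int); r=int(sys.argv[3]) if len(sys.argv)>3 else 60
x0,y0=max(x-r,0),max(y-r,0); q=cv2.GaussianBlur(im,(3,3),0)[y0:y+r,x0:x+r].astype(int)
m=((q[...,2]-q[...,0]>25)&(q[...,2]<205)&(q[...,1]<125)).astype(np.uint8)
cs,_=cv2.findContours(m,cv2.RETR_EXTERNAL,cv2.CHAIN_APPROX_NONE)
for k in sorted(cs,key=cv2.contourArea)[-2:]:
    if len(k)>20:
        e=cv2.fitEllipse(k); u=np.array(e[0])+[x0,y0]; print("ell",u,e[1],cv2.contourArea(k),onplane(s,*u,g[2],o))
print("centre colour",im[y,x],im[y,min(x+20,639)])
E
python3 wh.py "[449.4,178.4,16]" w2.png
```

```text
time: 6.47
position: [448.8, 177.7, 200.4]
tool_rot: [[-0.971, 0.241, 0.004], [0.241, 0.971, 0.003], [-0.003, 0.004, -1.0]]
ft_force: [0.2, 0.4, -0.0]
opening: 85.4
gripper_force: 0.0
time: 6.63
position: [445.5, 174.9, 170.6]
tool_rot: [[-0.971, 0.239, -0.008], [0.239, 0.971, -0.003], [0.007, -0.005, -1.0]]
ft_force: [-1.3, -1.1, -0.3]
opening: 85.5
gripper_force: 0.0
pos [445.5 174.9 170.6] pred [324.6586412  252.60998079]
ell [369.19552612 308.49352264] (5.662735939025879, 16.714962005615234) 64.5 [498.80549961 199.92566476  16.        ]
ell [339.6828537  250.04389191] (64.70309448242188, 82.168701171875) 3961.5 [450.06349293 188.96790074  16.        ]
centre colour [ 50  83 114] [ 71 113 165]
```

View pics/w2.png

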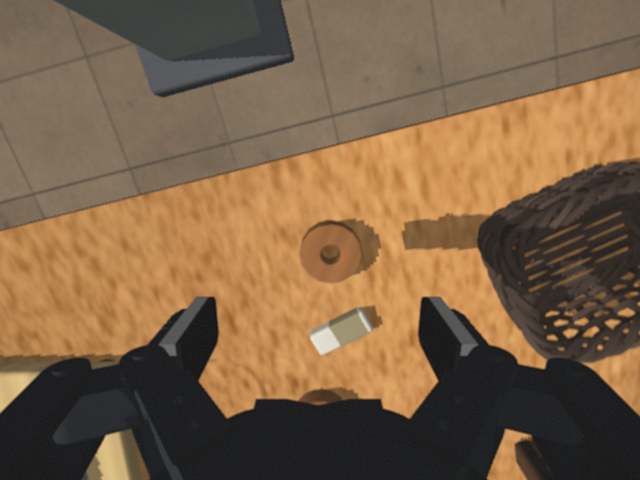

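The near wheel is centred at about (331,251), with its hole at (330,253); predicted (325,253), so about 3–4 mm further along +y. I'll correct for that and grasp.

```bash
python3 -m jog '{"jaw":[1,1,1,1,1,0.4,0.4,0.4,0.4,0.4],"delta_pos":[[0,0.12,1],[0,0.12,2],[0,0.12,3],[0,0.12,3.6],[0,0.12,3.7],[0,0.12,3.7],[0,0.12,3.7],[0,0.12,3.7],[0,0.12,3.7],[0,0.12,3.7]],"twist":[[0,0,0],[0,0,0],[0,0,0],[0,0,0],[0,0,0],[0,0,0],[0,0,0],[0,0,0],[0,0,0],[0,0,0]]}' 40
```

```text
time: 7.52
position: [451.4, 177.7, 84.7]
tool_rot: [[-0.97, 0.243, 0.003], [0.243, 0.97, 0.001], [-0.003, 0.002, -1.0]]
ft_force: [-2.2, -1.6, 12.4]
opening: 40.1
gripper_force: 38.7
```

```bash
python3 -m jog '{"jaw":[0.8,0.8,0.8,0.8],"delta_pos":[[0,0,0],[0,0,0],[0,0,0],[0,0,0]],"twist":[[0,0,0],[0,0,0],[0,0,0],[0,0,0]]}'
```

```text
time: 7.85
position: [450.1, 177.4, 82.7]
tool_rot: [[-0.97, 0.243, 0.0], [0.243, 0.97, 0.0], [-0.0, 0.0, -1.0]]
ft_force: [-0.6, 0.2, 0.3]
opening: 68.2
gripper_force: 0.0
```

```bash
python3 -m jog '{"jaw":[0.8,0.8,0.4,0.4,0.4,0.4,0.4],"delta_pos":[[0,0,0.2],[0,0,0.28],[0,0,0.28],[0,0,0.28],[0,0,0.28],[0,0,0.28],[0,0,0.28]],"twist":[[0,0,0],[0,0,0],[0,0,0],[0,0,0],[0,0,0],[0,0,0],[0,0,0]]}'
```

```text
time: 8.43
position: [449.6, 177.3, 75.5]
tool_rot: [[-0.97, 0.243, -0.001], [0.243, 0.97, -0.0], [0.001, -0.0, -1.0]]
ft_force: [-1.4, -0.7, 2.7]
opening: 42.6
gripper_force: 40.2
```

```bash
python3 -m jog '{"jaw":[0.4,0.4,0.4,0.4,0.4,0.4,0.4,0.4,0.4,0.4],"delta_pos":[[0,0,-1],[0,0,-2.3],[0,-0.5,-3.7],[-0.7,-1.8,-4.5],[-1.5,-3.2,-5],[-2.4,-4.6,-5],[-3.3,-6,-5],[-4.2,-7.3,-5],[-5.1,-8.6,-5],[-6,-9.8,-5]],"twist":[[0,0,0],[0,0,0],[0,0,0],[0,0,0],[0,0,0],[0,0,0],[0,0,0],[0,0,0],[0,0,0],[0,0,0]]}'
python3 -m jog '{"jaw":[0.4,0.4,0.4,0.4],"delta_pos":[[-0.8,-0.7,0],[-1.16,-0.99,0],[-1.16,-0.99,0],[-1.16,-0.99,0]],"twist":[[0,0,0],[0,0,0],[0,0,0],[0,0,0]]}'
python3 wh.py "[558.2,-128,47]" w3.png
```

```text
time: 9.27
position: [536.1, -99.4, 200.6]
tool_rot: [[-0.97, 0.244, 0.001], [0.244, 0.97, -0.0], [-0.001, -0.0, -1.0]]
ft_force: [0.1, 0.6, 0.6]
opening: 42.2
gripper_force: 40.7
time: 9.6
position: [557.7, -127.3, 200.0]
tool_rot: [[-0.97, 0.244, -0.001], [0.244, 0.97, 0.001], [0.001, 0.001, -1.0]]
ft_force: [-0.2, 0.8, -0.3]
opening: 42.4
gripper_force: 40.7
pos [ 557.7 -127.3  200. ] pred [316.43085146 248.81567381]
ell [317.70514679 285.19876099] (52.81325912475586, 105.65413665771484) 3638.0 [ 584.73990252 -133.77217191   47.        ]
centre colour [178 181 178] [146 151 146]
```

View pics/w3.png

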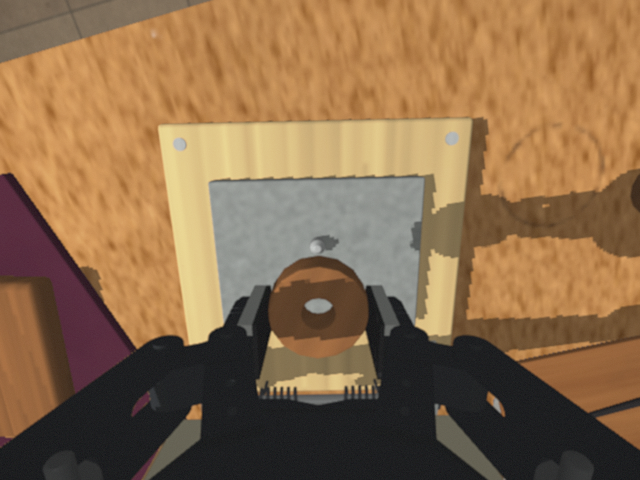

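The pin shows at (317,246), predicted (316,249), and the held wheel's hole at about (319,313). I'll measure both offsets.

Run:
```python
from h import *
im=cv2.imread("pics/w3.png"); s=ctrl.snapshot("wrist"); o=ctrl.get_obs(); im=s["img"]
p0=np.array(o["position"]);R=np.array(o["tool_rot"]);print(p0)
g=im[232:262,300:335].min(2); n,l,st,ce=cv2.connectedComponentsWithStats((g>185).astype(np.uint8))
for i in range(1,n):
    if st[i,4]>10: u=ce[i]+[300,232]; print("pin",u,st[i],R.T@(onplane(s,*u,46,o)-p0))
# wheel: reddish-brown region (not grey)
q=im.astype(int); m=((q[...,2]-q[...,0]>30)).astype(np.uint8); m[:250]=0;m[345:]=0;m[:,:262]=0;m[:,378:]=0
m[300:,:271]=0;m[300:,368:]=0
cs,_=cv2.findContours(m,cv2.RETR_CCOMP,cv2.CHAIN_APPROX_NONE)
for k in cs:
    if cv2.contourArea(k)>120:
        e=cv2.minAreaRect(k); print("cont",cv2.contourArea(k),cv2.boundingRect(k))
def tp(u,v,z):
    T=np.array(s["tool_from_camera"]);f=K(s);d=T[:3,:3]@[(u-s["cx"])/f,(v-s["cy"])/f,1];c=T[:3,3];return c+d*(z-c[2])/d[2]
print("hole top",tp(319,313,59.5),"wheel L,R",tp(269,310,59.5),tp(369,310,59.5),"front bottom edge",tp(319,257,75.5))
q=im[285:335,290:350].max(2); print(q[::3,28]); print(q[28,::2])
```

```text
[ 557.29970697 -125.60812552  200.06733947]
pin [310.77272727 248.72727273] [ 9 14  5  6 22] [ -1.10878683  -4.58930579 154.06110016]
cont 7349.5 (270, 257, 98, 88)
cont 391.0 (303, 297, 31, 19)
hole top [ 0.5993315   0.82110772 59.5       ] wheel L,R [  2.01194135 -20.32802524  59.5       ] [ 2.00781067 21.96779056 59.5       ] front bottom edge [20.15051625  0.85380344 75.5       ]
[ 92  97  97  96  96 148 151 155 151 135  76  76  79  75  76  91  94]
[ 92  91  90  90  93  86  72  73  72  71  71  80  88 102 105  96  94  82
  75  71  71  70  72  92  96  97  98  96  96  95]
```

```bash
python3 -m jog '{"jaw":[0.4,0.4,0.4,0.4,0.4,0.4],"delta_pos":[[0,0,0],[0,0,0],[0,0,0],[0,0,0],[0,0,0],[0,0,0]],"twist":[[0,0,0],[0,0,0],[0,0,0],[0,0,0],[0,0,0],[0,0,0]]}'
cat > pin.py <<'E'
from h import *
for k in range(3):
    o=ctrl.get_obs(); s=ctrl.snapshot("wrist"); im=s["img"]; p0=np.array(o["position"]);R=np.array(o["tool_rot"])
    x0,y0=290,225; g=im[y0:258,x0:345].astype(int)
    g=g.max(2); bg=np.median(g); n,l,st,ce=cv2.connectedComponentsWithStats((g>bg+20).astype(np.uint8))
    i=1+np.argmax(st[1:,4]); u=ce[i]+[x0,y0]; w=onplane(s,*u,43,o); print(p0.round(1),bg,"pin",u.round(1),st[i,2:],"tool",(R.T@(w-p0)).round(1),"world",w.round(1))
E
python3 pin.py
```

```text
time: 10.2
position: [558.0, -127.7, 200.6]
tool_rot: [[-0.97, 0.243, 0.0], [0.243, 0.97, 0.0], [-0.0, 0.0, -1.0]]
ft_force: [0.2, -0.2, -0.6]
opening: 42.3
gripper_force: 40.7
[ 558.  -127.7  200.6] 151.0 pin [314.1 246.9] [10 10 68] tool [ -0.9  -2.3 157.6] world [ 558.3 -130.2   43. ]
[ 558.  -127.8  200.5] 151.0 pin [314.3 246.9] [11 10 67] tool [ -0.9  -2.2 157.5] world [ 558.3 -130.2   43. ]
[ 558.  -127.9  200.5] 151.0 pin [314.4 246.9] [11 10 67] tool [ -0.9  -2.1 157.5] world [ 558.3 -130.1   43. ]
```

Run:
```python
from h import *
s=ctrl.snapshot("wrist");im=s["img"]; o=ctrl.get_obs()
print(im[236:260,302:342].max(2)[::1,::2])
for z,r in((47,2.5),(43,5.5),(34,5.5)):
    print(z,proj(s,[558.3,-129,z],o), "px/mm", np.linalg.norm(proj(s,[558.3,-129,z],o)-proj(s,[558.3,-119,z],o))/10)
```

```text
[[151 151 151 151 150 147 139 119  98  92  94  89  89  89 115 129 139 148
  144 144]
 [151 149 151 152 149 146 121 100  86  85  86  90  92  90  96  97 126 140
  143 143]
 [150 149 149 149 150 138 114 100  95  87  86  90  92  92  92  91 108 119
  133 145]
 [150 150 148 150 145 132 121 130 123 100  89  89  91  94  93  92  93  92
  112 147]
 [150 151 151 154 146 135 149 153 139 116  94  88  93  94  95  95  92  87
   97 148]
 [146 150 152 153 149 153 168 162 140 121 105  90  91  91  93  95  89  87
   96 151]
 [148 152 154 155 152 170 177 160 136 118 107  93  92  93  96  94  91  94
  104 150]
 [150 151 151 155 157 183 179 161 136 114 104  97  91  93  96  97  93 116
  133 154]
 [149 153 154 156 162 186 181 166 147 115  98  98  92  93  97  96  92 130
  150 152]
 [150 152 155 156 174 193 187 178 167 131  99 101  91  92  97  96  99 131
  153 151]
 [151 153 157 155 179 197 198 185 178 155 102  98  92  94  94  98 129 142
  151 151]
 [151 153 155 156 177 197 204 183 177 167 106  97  89  95  93  99 150 151
  151 153]
 [151 154 157 155 169 195 201 181 179 172 103  98  94  96  99 107 153 154
  152 
[... 408 characters left out ...]
48 149 153
  153 152]
 [152 152 158 157 154 156 153 154 145 151 153 154 153 148 145 147 149 150
  152 151]
 [151 156 158 156 153 149 137 131 123 126 134 143 150 149 147 145 147 149
  151 152]
 [150 152 152 138 129 122 110  97  88  88 104 113 126 134 144 145 149 150
  151 153]
 [136 132 127 111  99  91  84  78  74  76  76  80  96 104 117 129 142 149
  153 153]
 [112 107  92  87  86  83  80  80  76  73  74  72  74  77  86  99 114 127
  146 155]
 [ 90  88  85  83  84  81  82  78  75  75  74  74  73  70  71  75  82  95
  122 154]]
47 [315.91277756 248.31347269] px/mm 1.4490968506492954
43 [315.94536065 246.5777669 ] px/mm 1.4258630786192912
34 [316.01497655 242.86931844] px/mm 1.3762167445978526
```

```bash
python3 -m jog '{"jaw":[0.4,0.4,0.4,0.4,0.4,0.4,0.4,0.4,0.4,0.4],"delta_pos":[[-0.03,-0.03,1],[-0.03,-0.03,2],[-0.03,-0.03,2.7],[-0.03,-0.03,3],[-0.03,-0.03,3.1],[-0.03,-0.03,3.2],[-0.03,-0.03,3.3],[-0.03,-0.03,3.4],[-0.03,-0.03,3.5],[-0.03,-0.03,3.5]],"twist":[[0,0,0],[0,0,0],[0,0,0],[0,0,0],[0,0,0],[0,0,0],[0,0,0],[0,0,0],[0,0,0],[0,0,0]]}'
```

```text
time: 11.23
position: [558.6, -128.8, 113.1]
tool_rot: [[-0.97, 0.243, 0.0], [0.243, 0.97, -0.0], [-0.0, 0.0, -1.0]]
ft_force: [-0.2, 0.9, 0.5]
opening: 42.5
gripper_force: 40.7
```

```bash
python3 -m jog '{"jaw":[0.4,0.4,0.4,0.4,0.8,0.8,0.8,0.8],"delta_pos":[[0,0,0.08],[0,0,0.15],[0,0,0.17],[0,0,0.17],[0,0,0.15],[0,0,0.1],[0,0,0.1],[0,0,0.1]],"twist":[[0,0,0],[0,0,0],[0,0,0],[0,0,0],[0,0,0],[0,0,0],[0,0,0],[0,0,0]]}'
python3 -m jog '{"jaw":[0.8,0.8,0.8,0.8,0.8,0.8],"delta_pos":[[0,0,-0.5],[0,0,-1.5],[0,0,-2.7],[0,0,-3.7],[0,0,-3.7],[0,0,-3.7]],"twist":[[0,0,0],[0,0,0],[0,0,0],[0,0,0],[0,0,0],[0,0,0]]}'
python3 - <<'E'
from h import *
o=ctrl.get_obs(); s=ctrl.snapshot("wrist"); a=s["img"]; c=ctrl.snapshot("scene")
b=cv2.resize(c["img"][220:300,320:420],None,fx=4,fy=4,interpolation=cv2.INTER_CUBIC)
cv2.imwrite("pics/seat.png",np.hstack([a[160:480,120:520],b]))
for z in(50,60): print(z,proj(c,[558.3,-129,z]),proj(s,[558.3,-128,z],o))
# brown wheel bbox in scene
q=c["img"].astype(int); m=((q[...,2]-q[...,0]>40)).astype(np.uint8)[245:268,345:383]
n,l,st,ce=cv2.connectedComponentsWithStats(m);print(st,ce+[345,245])
E
```

```text
time: 11.9
position: [558.5, -128.8, 110.5]
tool_rot: [[-0.97, 0.243, 0.0], [0.243, 0.97, 0.0], [-0.0, 0.0, -1.0]]
ft_force: [0.3, -0.8, -0.5]
opening: 68.7
gripper_force: 0.0
time: 12.4
position: [559.9, -129.1, 205.7]
tool_rot: [[-0.97, 0.243, 0.005], [0.243, 0.97, -0.001], [-0.005, 0.0, -1.0]]
ft_force: [-0.2, -0.1, 0.1]
opening: 68.6
gripper_force: 0.0
50 [363.34422692 254.38307327] [318.28791851 243.02232696]
60 [363.56497689 250.97972848] [318.30619107 247.43999599]
[[  0   0  38  23 616]
 [  0   0   2   1   2]
 [ 32   0   6   5  17]
 [ 10   5  18  16 239]] [[363.1038961  255.74188312]
 [345.5        245.        ]
 [380.29411765 246.23529412]
 [363.47698745 257.45188285]]
```

View pics/seat.png

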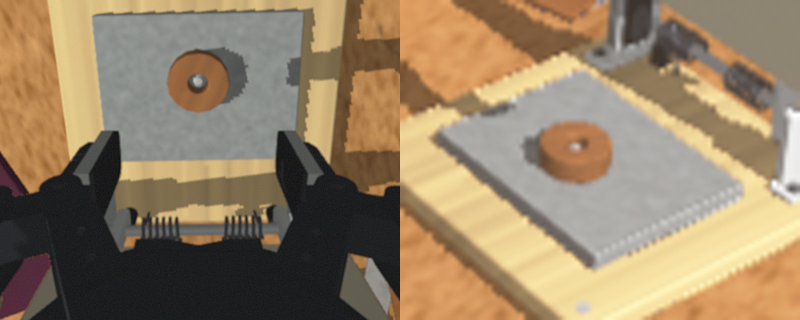

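The wheel lies flat on the bed with the pin visible in its hole (wrist half at (197,82), scene half at (577,150)). On to the far wheel, checked numerically.

```bash
python3 -m jog '{"jaw":[1,1,1,1,1,1,1,1,1,1],"delta_pos":[[0.2,1.4,0],[0.4,2.8,0],[0.6,4.2,0],[0.8,5.7,0.3],[1,7.1,0.7],[1.2,8.5,1.1],[1.4,9.6,1.6],[1.5,10.65,2.1],[1.5,10.65,2.1],[1.5,10.65,2.1]],"twist":[[0,0,0],[0,0,0],[0,0,0],[0,0,0],[0,0,0],[0,0,0],[0,0,0],[0,0,0],[0,0,0],[0,0,0]]}'
python3 -m jog '{"jaw":[1,1,1],"delta_pos":[[0,0,0],[0,0,0],[0,0,0]],"twist":[[0,0,0],[0,0,0],[0,0,0]]}'
python3 - <<'E'
from h import *
o=ctrl.get_obs(); s=ctrl.snapshot("wrist"); im=s["img"]; c=proj(s,[587,138,16],o); print(o["position"],c)
x,y=c.astype(int); q=im[y-50:y+50,x-50:x+50].astype(int)
h=cv2.cvtColor(im,cv2.COLOR_BGR2HSV)[y-50:y+50,x-50:x+50].astype(int)
print(im[y,x-20],im[y,x+20],im[y-20,x],im[y,x-40],im[y,x])
for T in(170,185,200):
    m=((q[...,2]<T)&(q[...,1]<128)&(q[...,2]-q[...,0]>15)).astype(np.uint8)
    n,l,st,ce=cv2.connectedComponentsWithStats(m);i=1+np.argmax(st[1:,4]);u=ce[i]+[x-50,y-50];print(T,u,st[i]+[x-50,y-50,0,0,0],onplane(s,*u,16,o))
E
```

```text
time: 13.33
position: [585.0, 140.9, 148.0]
tool_rot: [[-0.971, 0.239, -0.005], [0.239, 0.971, -0.0], [0.005, -0.001, -1.0]]
ft_force: [-0.9, -0.6, 1.4]
opening: 85.3
gripper_force: 0.0
time: 13.58
position: [587.2, 136.6, 150.7]
tool_rot: [[-0.969, 0.246, 0.0], [0.246, 0.969, -0.001], [-0.0, -0.001, -1.0]]
ft_force: [-0.0, -0.0, -0.1]
opening: 85.3
gripper_force: 0.0
[587.20564334 136.62175339 150.68163659] [319.54018356 255.49061085]
[ 62 100 146] [ 63  99 147] [ 58  94 137] [ 85 141 194] [ 45  71 105]
170 [331.1763175  251.28106701] [ 293  207   76   82 4611] [586.08066614 145.83614474  16.        ]
185 [328.39847385 247.91717849] [ 281  205   88   92 5373] [583.47575092 144.66157099  16.        ]
200 [328.39847385 247.91717849] [ 281  205   88   92 5373] [583.47575092 144.66157099  16.        ]
```

```bash
python3 -m jog '{"jaw":[1,1,1,1,0.4,0.4,0.4,0.4,0.4,0.4],"delta_pos":[[0,0.08,1],[0,0.08,2],[0,0.08,2.7],[0,0.08,2.98],[0,0.08,2.98],[0,0.08,2.98],[0,0.08,2.98],[0,0.08,2.98],[0,0.08,2.98],[0,0.08,2.98]],"twist":[[0,0,0],[0,0,0],[0,0,0],[0,0,0],[0,0,0],[0,0,0],[0,0,0],[0,0,0],[0,0,0],[0,0,0]]}'
```

```text
time: 14.47
position: [588.6, 140.7, 78.0]
tool_rot: [[-0.97, 0.243, 0.003], [0.243, 0.97, 0.001], [-0.003, 0.001, -1.0]]
ft_force: [-1.4, -0.9, 5.9]
opening: 41.4
gripper_force: 40.2
```

```bash
python3 -m jog '{"jaw":[0.4,0.4,0.4,0.4,0.4,0.4,0.4,0.4,0.4,0.4],"delta_pos":[[0,0,-1],[0,0,-2.4],[0.2,0.2,-3.8],[0.9,1,-4.8],[1.9,2,-5],[2.9,3.1,-5],[3.9,4.2,-5],[4.9,5.3,-5],[5.7,6.2,-5],[6.03,6.55,-5]],"twist":[[0,0,0],[0,0,0],[0,0,-0.3],[0,0,-1],[0,0,-1.9],[0,0,-2.8],[0,0,-3.7],[0,0,-4.5],[0,0,-5],[0,0,-5.2]]}'
python3 -m jog '{"jaw":[0.4,0.4,0.4,0.4],"delta_pos":[[0,0,0],[0,0,0],[0,0,0],[0,0,0]],"twist":[[0,0,0],[0,0,0],[0,0,0],[0,0,0]]}'
python3 - <<'E'
from h import *
o=ctrl.get_obs(); s=ctrl.snapshot("wrist"); im=s["img"]; c=proj(s,[485,336,62],o); print(o["position"],c)
cv2.imwrite("pics/w5.png",im)
m=(im.max(2)<75).astype(np.uint8); m=cv2.morphologyEx(m,cv2.MORPH_CLOSE,np.ones((5,5)))
# column and row extents of dark basket above fingers
for v in range(140,260,12):
    r=np.flatnonzero(m[v]); print(v,(r.min(),r.max(),len(r)) if len(r) else None)
P=lambda a,b:proj(s,[485+a*np.cos(.21)-b*np.sin(.21),336+a*np.sin(.21)+b*np.cos(.21),62],o).round()
print([P(a,b) for a,b in((-54,-62),(-54,62),(54,-62),(54,62),(-54,0),(0,-62),(0,62))])
sc=ctrl.snapshot("scene"); q=sc["img"]; k=(q.max(2)<100).astype(np.uint8)[180:232,180:250]
n,l,st,ce=cv2.connectedComponentsWithStats(k);i=1+np.argmax(st[1:,4]);print(st[i]+[180,180,0,0,0],ce[i]+[180,180])
b=[[485+a*np.cos(.21)-b*np.sin(.21),336+a*np.sin(.21)+b*np.cos(.21),z] for a in(-54,54) for b in(-62,62) for z in (0,62)]
p=np.array([proj(sc,x) for x in b]); print(p.min(0),p.max(0))
E
```

```text
time: 15.3
position: [477.7, 341.8, 202.3]
tool_rot: [[-0.977, -0.215, 0.0], [-0.215, 0.977, 0.004], [-0.001, 0.004, -1.0]]
ft_force: [-0.1, 1.1, 0.2]
opening: 41.8
gripper_force: 40.8
time: 15.63
position: [482.5, 333.7, 201.0]
tool_rot: [[-0.979, -0.203, 0.001], [-0.203, 0.979, -0.001], [-0.0, -0.001, -1.0]]
ft_force: [0.4, -1.0, -0.8]
opening: 41.5
gripper_force: 40.8
[482.54406939 333.74949426 201.02773453] [320.6353826  258.08087099]
140 None
152 None
164 None
176 None
188 (np.int64(272), np.int64(395), 67)
200 (np.int64(250), np.int64(413), 93)
212 (np.int64(247), np.int64(418), 148)
224 (np.int64(248), np.int64(418), 127)
236 (np.int64(246), np.int64(420), 86)
248 (np.int64(245), np.int64(420), 97)
[array([218., 175.]), array([423., 173.]), array([232., 332.]), array([410., 331.]), array([320., 174.]), array([225., 259.]), array([416., 258.])]
[ 189  186   47   39 1035] [211.95362319 206.19130435]
[183.33825554 183.2642114 ] [245.27215249 230.7426782 ]
```

```bash
python3 -m jog '{"jaw":[0.4,0.4,0.4,0.4,0.4,0.4,0.58,0.58,0.58,0.58],"delta_pos":[[-0.1,0.1,0.6],[-0.16,0.17,1.6],[-0.16,0.17,2.5],[-0.16,0.17,3],[-0.16,0.17,3.2],[-0.16,0.17,3.2],[-0.16,0.17,3.2],[-0.16,0.17,3.2],[-0.16,0.17,3.2],[-0.16,0.17,3.2]],"twist":[[0,0,0],[0,0,0],[0,0,0],[0,0,0],[0,0,0],[0,0,0],[0,0,0],[0,0,0],[0,0,0],[0,0,0]]}'
python3 -m jog '{"jaw":[0.58,0.58,0.58,0.58,0.58,0.58],"delta_pos":[[0,0,-0.5],[0,0,-1.5],[0,0,-2.7],[0,0,-4],[0,0,-5],[0,0,-5]],"twist":[[0,0,0],[0,0,0],[0,0,0],[0,0,0],[0,0,0],[0,0,0]]}'
python3 - <<'E'
from h import *
o=ctrl.get_obs(); s=ctrl.snapshot("wrist"); im=s["img"]; cv2.imwrite("pics/w6.png",im)
c=proj(s,[485,340,28],o); print(c); x,y=c.astype(int)
h=cv2.cvtColor(im,cv2.COLOR_BGR2HSV).astype(int); m=((h[...,1]>110)&(h[...,2]>70)&(h[...,2]<170)&(h[...,0]<20)).astype(np.uint8)[y-70:y+70,x-80:x+80]
n,l,st,ce=cv2.connectedComponentsWithStats(m)
for i in range(1,n):
    if st[i,4]>150:print(st[i],onplane(s,*(ce[i]+[x-80,y-70]),28,o))
t=ctrl.snapshot("top"); print(t["img"][225:235:3,244:256:3].reshape(-1,3).tolist()[:8])
f=t["img"]; cv2.imwrite("pics/t6.png",f)
print("wrist jaw sees grip centre colour",im[300:330:10,320].tolist())
E
```

```text
time: 16.57
position: [484.7, 341.5, 122.2]
tool_rot: [[-0.978, -0.206, 0.002], [-0.206, 0.978, 0.001], [-0.002, 0.001, -1.0]]
ft_force: [1.2, -0.2, -0.7]
opening: 49.6
gripper_force: 0.0
time: 17.07
position: [486.6, 343.3, 253.6]
tool_rot: [[-0.978, -0.207, 0.009], [-0.207, 0.978, 0.007], [-0.011, 0.005, -1.0]]
ft_force: [0.4, 0.9, 0.4]
opening: 49.2
gripper_force: 0.0
[313.36540625 217.80015777]
[147  27  13  72 198] [454.445518   402.01389512  28.        ]
[ 41  45  83  52 861] [486.42597613 337.98565245  28.        ]
[128 103  32  37 321] [526.00780291 415.92837636  28.        ]
[[111, 188, 245], [110, 188, 245], [112, 190, 246], [123, 199, 248], [119, 198, 248], [106, 183, 243], [112, 188, 245], [108, 185, 244]]
wrist jaw sees grip centre colour [[102, 172, 229], [99, 167, 227], [95, 161, 223]]
```

Run:
```python
import cv2,numpy as np
a=cv2.imread("pics/w6.png"); h=cv2.cvtColor(cv2.GaussianBlur(a,(5,5),0),cv2.COLOR_BGR2HSV)
print(a[160:275:8,240:400:10,2]); print(h[160:275:8,240:400:10,1])
```

```text
[[231 227 226 229 230 237 225 236 236 232 224 236 228 217 228 222]
 [229 226 156  74  56  94  74  74  86  68  81  66  83 154 230 227]
 [222  85  67  55  80  92  60  90  88  89 105  77  88  80  59 227]
 [229  76  88  52  54  50  56  72  82  79  52  53  52  89  83 142]
 [227  89  77  60  68  65  56  63  60  52  57  75  63  84  82 124]
 [178  68  83  58  93  96 176 167 182 123  84  99 103  85  97 204]
 [234  79  53  54  54  71 174 161 178 178  76  92 107  90  92  60]
 [195  88  73  58  58  90 176 133 159 178  67  58  87  87  98 106]
 [232  51  57  69  55  53 170 169 184 173  54  55  77  96  80  71]
 [230  75  52  57  49  50 171 167 182 179  48  49  67  92  97  69]
 [230  70  55  55  80  87  61 165 167  65  69  89  81  82  94  70]
 [222 107  41  55  61  57  59  70  73  84  93  94  78  83  98  76]
 [227  86  49  70  52  58  90  82  95  78  75  75 103  82 111  91]
 [223  87  63  59  56  75  72  66  67  86  81  62  59  86 110  99]
 [213 230  87  74  72  59  64  61  65  73  74  71  76  83  93 112]]
[[139 141 143 142 141 136 148 133 137 140 146 132 142 154 141 146]
 [143 144 120  59  58  67  
[... 211 characters left out ...]
  62  67  68  62  64  61 121]
 [130  59  66  72 107 107 146 149 149 141  94  87  92  64  67 141]
 [139  90  57  59  71  76 148 148 147 148  92  98  95  67  64  96]
 [139  65  63  57  57 117 147 139 142 149 103  68  74  64  66 110]
 [139  56  56  62  51  86 148 146 148 148  85  53  61  66  66  97]
 [140  64  52  57  68  64 148 146 149 148  46  49  61  66  64  71]
 [142  59  61  51  93 105  73 145 145  88  63  68  68  64  66  94]
 [149  93  47  56  60  57  58  60  65  65  64  64  65  63  68  63]
 [143  62  48  60  49  54  64  64  66  62  64  62  72  65  68 112]
 [148  65  56  57  52  63  62  64  66  63  61  60  57  65  66 121]
 [157 141  64  60  61  69  61  58  58  61  64  61  68  62  82 134]]
```

The wheel lies flat in the basket, as the brown disc about 45 px across in the pixel grid shows. Now back to the lever ball.

```bash
python3 -m jog '{"jaw":[1,1,1,1,1,1,1,1,1,1],"delta_pos":[[0,-0.5,-1.2],[-0.2,-1.5,-2.4],[-0.4,-2.7,-3.5],[-0.6,-4,-4.5],[-0.8,-5.5,-5.2],[-1,-7,-5.8],[-1.2,-8.5,-6.1],[-1.4,-10,-6.1],[-1.6,-11.5,-6.1],[-1.8,-13,-6.1]],"twist":[[0,0,0.3],[0,0,0.8],[0,0,1.3],[0,0,1.8],[0,0,2.3],[0,0,2.8],[0,0,3.4],[0,0,4],[0,0,4.5],[0,0,4.98]]}'
python3 -m jog '{"jaw":[1,1,1],"delta_pos":[[0,0,0],[0,0,0],[0,0,0]],"twist":[[0,0,0],[0,0,0],[0,0,0]]}'
python3 - <<'E'
from h import *
o=ctrl.get_obs(); R=np.array(o["tool_rot"]); print(R.T@(np.array([652.7,-150.1,400])-o["position"])/25, o["joint_positions"])
E
```

```text
time: 18.0
position: [594.9, 30.5, 397.8]
tool_rot: [[-0.974, 0.227, -0.002], [0.227, 0.974, -0.0], [0.002, -0.001, -1.0]]
ft_force: [0.0, 0.1, -0.5]
opening: 85.3
gripper_force: 0.0
time: 18.25
position: [594.6, 32.6, 397.3]
tool_rot: [[-0.974, 0.225, -0.003], [0.225, 0.974, 0.0], [0.003, -0.0, -1.0]]
ft_force: [0.0, 0.6, 0.3]
opening: 85.2
gripper_force: 0.0
[-3.90508597 -6.59959408 -0.11626521] [-4.49782906 17.06709294 -1.52479887 91.00294156  0.42506714 72.07568995
 70.9296838 ]
```

```bash
python3 -m jog '{"jaw":[1,1,1,1,1,1,1,1,1,1],"delta_pos":[[-0.7,-1.2,0],[-1.5,-2.5,0],[-2.3,-3.8,0],[-3,-5,0],[-3.6,-6.1,0],[-3.91,-6.6,0],[-3.91,-6.6,0],[-3.91,-6.6,0],[-3.91,-6.6,0],[-3.91,-6.6,0]],"twist":[[0,0,0],[0,0,0],[0,0,0],[0,0,0],[0,0,0],[0,0,0],[0,0,0],[0,0,0],[0,0,0],[0,0,0]]}'
python3 - <<'E'
from h import *
o=ctrl.get_obs(); s=ctrl.snapshot("wrist"); im=s["img"]; c=proj(s,[652.7,-150.1,276.5],o); print(o["position"],c)
x,y=c.astype(int); m=(im[y-70:y+45,x-50:x+50].max(2)<60).astype(np.uint8); n,l,st,ce=cv2.connectedComponentsWithStats(m)
for i in range(1,n):
    if st[i,4]>60: u=ce[i]+[x-50,y-70]; print(u,st[i],onplane(s,*u,276.5,o))
cv2.imwrite("pics/w7.png",im)
E
```

```text
time: 19.08
position: [653.6, -147.1, 398.5]
tool_rot: [[-0.975, 0.221, -0.0], [0.221, 0.975, 0.002], [0.001, 0.002, -1.0]]
ft_force: [-0.5, -0.2, 0.0]
opening: 85.5
gripper_force: 0.0
[ 653.57037526 -147.08444963  398.49907209] [311.78372255 263.07583312]
[312.81352113 263.06197183] [  28   46   48   48 1775] [ 652.82825638 -149.49487039  276.5       ]
```

The ball is within 1 mm of the prediction, so the springs hold the screen at its stop. I'll descend and pinch.

```bash
python3 -m jog '{"jaw":[1,1,1,1,0.2,0.2,0.2,0.2,0.2,0.2],"delta_pos":[[0,0,1],[0,0,2],[0,0,2.6],[0,0,2.7],[0,0,2.7],[0,0,2.7],[0,0,2.7],[0,0,2.7],[0,0,2.7],[0,0,2.7]],"twist":[[0,0,0],[0,0,0],[0,0,0],[0,0,0],[0,0,0],[0,0,0],[0,0,0],[0,0,0],[0,0,0],[0,0,0]]}' 50
python3 -m jog '{"jaw":[0.2,0.2,0.2],"delta_pos":[[0,0,0],[0,0,0],[0,0,0]],"twist":[[0,0,0],[0,0,0],[0,0,0]]}'
```

```text
time: 19.97
position: [654.1, -150.2, 332.8]
tool_rot: [[-0.974, 0.224, 0.003], [0.224, 0.974, -0.0], [-0.003, 0.001, -1.0]]
ft_force: [0.2, 0.6, 5.5]
opening: 27.3
gripper_force: 48.8
time: 20.22
position: [654.1, -150.3, 332.8]
tool_rot: [[-0.974, 0.225, 0.003], [0.225, 0.974, -0.0], [-0.003, 0.001, -1.0]]
ft_force: [-1.3, 1.4, 6.2]
opening: 27.3
gripper_force: 48.8
```

```bash
python3 -m jog '{"jaw":[0.2,0.2,0.2,0.2,0.2,0.2,0.2,0.2,0.2,0.2],"delta_pos":[[0.6,0,0.06],[1.19,0,0.17],[1.77,0,0.31],[2.34,0,0.5],[2.9,0,0.72],[3.44,0,0.99],[3.96,0,1.29],[4.45,0,1.62],[4.93,0,1.99],[4.93,0,1.99]],"twist":[[0,0,0],[0,0,0],[0,0,0],[0,0,0],[0,0,0],[0,0,0],[0,0,0],[0,0,0],[0,0,0],[0,0,0]]}'
python3 -m jog '{"jaw":[0.2,0.2,0.2,0.2,0.2,0.2,0.2,0.2,0.2,0.2],"delta_pos":[[0.23,0,0.2],[0.45,0,0.4],[0.66,0,0.61],[0.86,0,0.83],[0.86,0,0.83],[0.86,0,0.83],[0.86,0,0.83],[0.86,0,0.83],[0.86,0,0.83],[0.86,0,0.83]],"twist":[[0,0,0],[0,0,0],[0,0,0],[0,0,0],[0,0,0],[0,0,0],[0,0,0],[0,0,0],[0,0,0],[0,0,0]]}'
python3 - <<'E'
from h import *
o=ctrl.get_obs(); p=np.array(o["position"]); H=np.array([667.3,-153.5,62]); e=np.array([.9744,-.2249])
h=(H[:2]-p[:2])@e
for off in(52.5,54,56): print(off,np.degrees(np.arctan2(p[2]-off-62,h)),np.hypot(h,p[2]-off-62))
s=ctrl.snapshot("wrist"); cv2.imwrite("pics/w8.png",s["img"])
def ang(name):
    c=ctrl.snapshot(name); im=c["img"]; cv2.imwrite(f"pics/{name}8.png",im)
    for d in(38,40,42,44,46):
        a=np.radians(d); print(name,d,[proj(c,[H[0]-e[0]*165*np.cos(a)+.2249*y,H[1]-e[1]*165*np.cos(a)+.9744*y,62+165*np.sin(a)]).round(1) for y in(95,-95)])
ang("scene")
E
```

```text
time: 21.05
position: [530.6, -121.8, 280.5]
tool_rot: [[-0.975, 0.224, -0.004], [0.224, 0.975, 0.001], [0.004, 0.0, -1.0]]
ft_force: [-4.8, 1.8, 5.8]
opening: 27.4
gripper_force: 51.8
time: 21.88
position: [512.2, -117.6, 261.1]
tool_rot: [[-0.974, 0.225, -0.001], [0.225, 0.974, 0.001], [0.001, 0.0, -1.0]]
ft_force: [-5.3, 2.7, 5.7]
opening: 27.5
gripper_force: 52.3
52.5 42.64066355303766 216.4150754990411
54 42.34715691745984 215.40180441349062
56 41.95150718174584 214.0596659805322
scene 38 [array([334. , 198.8]), array([388. , 235.6])]
scene 40 [array([335.3, 196.7]), array([389.5, 233.2])]
scene 42 [array([336.6, 194.6]), array([391., 231.])]
scene 44 [array([337.9, 192.6]), array([392.5, 228.7])]
scene 46 [array([339.3, 190.6]), array([394.1, 226.5])]
```

Lever geometry puts the screen at about 42°, some 4° under balance, firmly held. I'll hold briefly, confirm it's still and hand in.

```bash
python3 -m jog '{"jaw":[0.2,0.2,0.2,0.2,0.2,0.2],"delta_pos":[[0,0,0],[0,0,0],[0,0,0],[0,0,0],[0,0,0],[0,0,0]],"twist":[[0,0,0],[0,0,0],[0,0,0],[0,0,0],[0,0,0],[0,0,0]]}'
python3 - <<'E'
from h import *
print(np.round(ctrl.get_obs()["joint_vel"],2)); print(ctrl.close_job())
E
```

```text
time: 22.48
position: [512.2, -117.6, 261.1]
tool_rot: [[-0.974, 0.225, -0.001], [0.225, 0.974, 0.001], [0.001, 0.0, -1.0]]
ft_force: [-4.5, 2.8, 6.9]
opening: 27.5
gripper_force: 52.3
[ 0.08  0.07  0.02  0.02 -0.06 -0.05 -0.08]
the job is handed in; nothing more can be done
None
```

The job is handed in at 22.5 s: the 14 mm-hole wheel is flat on the bed over the pin, the small-bored wheel is in the basket, and the arm holds the screen still at about 42° (balance is 46°).

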